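Free the honing steel from its block and hold it level over the board

ROBOT

A 7-joint arm with a two-finger parallel gripper is mounted at the origin on the work surface. World frame = base frame: x ahead of the robot, y to its left, z up, the work surface at z = 0. Lengths are in m, angles in rad, forces in N, time in s.
With the tool pointing down it reaches from about 0.35 to 0.9 m from the base axis. Payload 7.2 kg.
Tool frame: the origin (TCP) lies on the front face of the gripper's body, between the roots of the fingers; the fingertips stand 73 mm ahead of it and the grasp point (between the pads) lies 54 mm ahead of it; z points along the fingers, y is the line along which they close (so a half turn about z gives the same grasp; the last joint's range is limited). The gripper opens to 85 mm and grips with 20 to 120 N. Pads are 22 mm wide; open, the fingers measure 114 mm over their backs; the gripper's body (76 mm by 85 mm) begins 54 mm behind the grasp point. The pads swing forward as they close: fully open they stand 13 mm farther back than shut.
Start: joints at [1.152, 0.411, -0.013, 1.596, 0.006, 1.134, -0.082], TCP at [0.215, -0.587, 0.304] pointing down, gripper open.
Joint ranges: [-2.95, 2.95], [-0.29, 1.99], [-1.47, 1.44], [0.14, 2.54], [-1.03, 4.17], [0.13, 1.85], [-2.86, 2.86]. Speed limits (rad/s): [2.39, 2.39, 3.01, 3.01, 3.14, 3.14, 3.14].

INTERFACE

Orientations are given as a unit quaternion [w, x, y, z].
In Python, from station import * gives the robot as it stands. The module is installed in compiled form; this text tells all that it offers.
- The arm moves only by the tool step_hand, called as a command line: name --pt "numbers of a row" for each row, then --argument value for the rest. Schema: {"type":"object","properties":{"deltas":{"type":"array","items":{"type":"object","properties":{"rx":{"type":"number"},"ry":{"type":"number"},"rz":{"type":"number"},"tx":{"type":"number"},"ty":{"type":"number"},"tz":{"type":"number"},"finger_gap":{"type":"number"}},"additionalProperties":false,"required":["finger_gap"]},"minItems":1,"maxItems":12},"force":{"type":"number"},"only":{"type":"string"},"quiet":{"type":"boolean"},"lines":{"type":"string"}},"required":["deltas"],"additionalProperties":false}. deltas is a list of rows, 1 to 12 of them, each an object with the fields rx, ry, rz (a rotation vector in rad), tx, ty, tz (the shift in m), finger_gap (the finger opening in m); a field left out counts as zero (the opening has to be given); each row is the pose to reach, as a shift and turn from the pose commanded when the call began, along the tool's axes at that moment; what a row does not reach only later rows make up. A row lasts 1/12 s, in which the tool goes at most 0.0417 m and 0.125 rad, less where a joint would pass 70% of its speed; a pose out of reach is approached as far as the arm can. The fingers move at their own pace and stop on an object; force is the grip in N (left out, the last holds). Time passes only in rows, so rows that do not move let the fingers close. The tool returns the time, the measured TCP pose, the force, the opening and the grip force at its end. only (a regular expression) keeps the lines of the reply that match it, lines (a string "A,B") keeps lines A to B, and quiet returns only ok. Input that does not fit is refused with a message, and nothing moves.
- get_state(): the state, without advancing time (a new reading comes with each control period).
- grab_frame(name): name is "scene" or "side" or "wrist"; returns the picture (384x512x3 uint8, red, green, blue); there is no depth.
- camera_info(name): a dict with "mtx" (3x3 intrinsics, pixels), "k1" (the pictures are not rectified: a ray, as slopes to the right and down, at radius r is drawn at 1 + k1 r^2 times it, then the intrinsics apply), "R" (3x3) and "t" (3): a world point X has camera coordinates R X + t; the wrist camera has in their place "tool_from_camera" (4x4, takes a point from camera to tool coordinates, whose origin is the TCP and whose axes are the flange's). Camera axes: x right, y down, z forward; pixel columns grow to the right and rows downward; lengths in m; the calibration is good to about 2 mm. A picture is of the moment at which its call begins: read the wrist's pose just before it. camera_info takes no time and is no camera call.
- job_done(): hands the job in; it is judged then, once.
Trained networks look in the newest picture that a camera, given by its name, has taken for a name from the list of things; names that differ only in an ending like _2 or _b are one class to them, and where a whole thing is asked for, a point or a joint stands for the part that bears it (a point fixed in the world has none). Each returns a list of dicts, best first, with "score" (0 to 1); they miss things now and then, are a little off and sometimes report something else, mostly with a low value. They report only what shows in the picture. A call takes as long as a camera call. They do not tell look-alikes from the thing itself.
- find_in(thing, camera): "xy" ([column, row] in pixels, amid what is visible of it).
- cut_out(thing, camera): "mask" (384x512 bool, what is visible of it) and "xy" ([column, row] in pixels, amid what is visible of it).
The state is a dict: "t": time; "joint_pos": joint angles; "joint_vel": joint speeds; "joint_efforts": joint torques, N m; "eef_pos": TCP position; "eef_rot": TCP orientation; "ft_force": force on the tool from outside, world axes, zero at the start; "ft_torque": the same for the moment, N m; "opening": finger opening in m; "gripper_force": force on a finger pad.
Only numpy, scipy, OpenCV 4.12 (cv2) and the standard library are available. Lean on these libraries where they do the work, as an engineer would, in place of code of your own. Each camera call takes 0.05 s, during which the arm holds its last target. There are 200 camera calls.

TASK

Turn the black clamp knob on top of the wooden block clockwise as far as it goes, which frees the honing steel, then draw the steel right out of its hole by the handle. Swing it level (rod and handle horizontal, pointing whichever way suits) with the rod over the chopping board, some 20 cm above it, and finish still holding it there, steady and touching nothing else. Leave the knob turned and do not push the crock, the pepper mill or the mug out of place.

Things in the scene. Friction and masses are not known exactly. Their poses are not given: they have to be found in the camera images.
- block: wooden holder fixed to the worktop, 90 mm wide (y). Origin on the worktop straight below the hole's mouth; z up, x level from the handle side to the knob side. Its front face, 75 mm long, slopes at 45 degrees, looking up and to -x; behind it a flat top at z = 157 mm, x 33 to 141, carries the knob. Base plate 12 mm thick, x -40 to 160, y within 65
- hole_mouth (a point): centre of the hole's mouth in the sloping face, 125 mm above the worktop; axes as the block's. Hole 13 mm square, 140 deep, square to the face: going in along (0.707, 0, -0.707) in block axes. A fixed guide bridge stands 17 mm off the face, 33 to 43 mm up-slope of the hole
- keeper_end (a point): middle of the lower end of the 18 mm wide steel keeper plate that slides on the sloping face. Locked, it overlaps the steel's round guard by up to 11 mm and stops it coming out; turning the knob draws it up-slope, 15 mm per rad, quite clear of the guard at the stop. Axes: x up the slope, z out of the face
- clamp_knob (a joint): angle of the clamp knob in rad, about 0 to 0.2 at the start (locked), 1.2 at the stop (fully freed); it grows as the knob is turned clockwise seen from above. It stays where it is left; light friction, about 0.04 N m
- knob_grip (a point): middle of the clamp knob's grip bar, on the vertical turning axis, 184 mm above the worktop, 92 mm along block x from the block's origin. Bar 48 mm long (point x), 14 thick (point y), 26 high, z 171 to 197 mm; at joint value a it points 0.6 - a rad (counter-clockwise from above) from block x. A collar 30 mm across lies under it
- steel: honing steel, 0.14 to 0.22 kg, home in the hole, leaning 45 degrees. Origin on its axis at the guard's rod side (= hole mouth when home), z towards the handle's end. Guard: 44 mm disc, z 0 to 5. Dark wood flat-sided handle, z 17 to 105, 24 mm (x) by 20 mm (y; home, level across the block: grip it across y from above). Rod: 10 mm thick, z 0 to -131, 1.5 mm slack all round. Balances near the guard
- steel_mid (a point): point half way along the steel's rod, z = -65 mm in the steel's frame; axes as the steel's
- steel_tip (a point): free end of the steel's rod, z = -131 mm in the steel's frame; axes as the steel's
- board: flat plywood chopping board, fixed, 180 (its x) x 260 (its y) x 18 mm thick; origin at the centre of its underside, on the worktop
- crock: white ceramic crock, 96 mm across, 130 high, with wooden spoons to 250 mm (one loose piece, 0.8 kg); origin at the centre of its underside. Leave alone
- mill: turned dark wooden pepper mill, 56 mm across, 168 high; origin at the centre of its underside. Leave alone
- mug: white mug, 80 mm across, 90 high, handle to its +y; origin at the centre of its underside. Leave alone
Not all that is in view belongs to the job. Leave any blue or red look-alike of the steel alone.

How it is judged:
On the way, in this order (a step that is already met when the one before it is completed fails the run):
1. the clamp knob is turned clockwise to at least 1.0 rad, the steel still home (value of joint clamp_knob above 1 rad and distance between steel and hole_mouth below 0.03 m), for 0.2 s.
2. the steel is drawn right out of the hole, held by the fingers (distance between steel and hole_mouth above 0.14 m and contact force between steel and the fingers above 1 N), for 0.2 s.
At the end, for the whole second after the job is handed in: The steel is held still in the fingers (slower than 30 mm/s), level within 10 degrees, guard and rod tip both over 120 mm above the worktop, the rod's middle above the board's 180 x 260 mm area, touching neither block, board nor any bystander; the knob is still turned past 1.0 rad (angle between steel's own z axis and vertical between 1.396 and 1.746 rad and height (world z) of each of steel_tip, steel above 0.12 m and x of steel_mid in the frame of board between -0.09 and 0.09 m and y of steel_mid in the frame of board between -0.13 and 0.13 m and contact force between steel and the fingers above 1 N and linear speed of steel below 0.03 m/s and contact force between steel and block below 0.2 N and contact force between steel and board below 0.2 N and contact force between steel and crock below 0.2 N and contact force between steel and mill below 0.2 N and contact force between steel and mug below 0.2 N and value of joint clamp_knob above 1 rad); the arm keeps its last pose, push and grip.
It fails at once if the crock is pushed more than 30 mm (distance of crock from where it was at the start of the episode above 0.03 m).
It fails at once if the mill is pushed more than 30 mm (distance of mill from where it was at the start of the episode above 0.03 m).
It fails at once if the mug is pushed more than 30 mm (distance of mug from where it was at the start of the episode above 0.03 m).
It also fails if it takes over 51 s, if anything falls off the work surface, if the arm or the gripper's body presses on something with over 40 N, if the wrist force passes 120 N, or if a joint passes its speed limit or range.

## Working session

There is one attempt and no reset: what is moved stays moved. The work goes in short steps, Python scripts to look and compute and a tool call to move; the robot and the scene stay as the last step left them, time stands still between calls to the robot, and variables do not carry over. Pictures are saved under pics/ and viewed, at most 10 in all, crops included, and the job is handed in when it is done.

```bash
mkdir -p pics
```

Create h.py:
```python
from station import *
import numpy as np, cv2
from scipy.spatial.transform import Rotation as Ro
def cam(n):
    c=camera_info(n); K=np.array(c["mtx"]); k1=c["k1"]
    if n=="wrist":
        s=get_state(); T=np.eye(4); q=s["eef_rot"]; T[:3,:3]=Ro.from_quat([q[1],q[2],q[3],q[0]]).as_matrix(); T[:3,3]=s["eef_pos"]
        M=np.linalg.inv(T@np.array(c["tool_from_camera"])); return K,k1,M[:3,:3],M[:3,3]
    return K,k1,np.array(c["R"]),np.array(c["t"])
def ray(C,xy):
    K,k1,R,t=C
    u=cv2.undistortPoints(np.array([[xy]],float),K,np.array([k1,0,0,0.]))[0,0]
    return -R.T@t, R.T@np.array([u[0],u[1],1])
def onz(C,xy,z):
    o,d=ray(C,xy); return o+d*(z-o[2])/d[2]
def proj(C,X):
    K,k1,R,t=C
    return cv2.projectPoints(np.atleast_2d(np.array(X,float)),cv2.Rodrigues(R)[0],t,K,np.array([k1,0,0,0.]))[0][:,0]
def tri(obs):
    A=np.zeros((3,3));b=np.zeros(3);L=[]
    for C,xy in obs:
        o,d=ray(C,xy); d=d/np.linalg.norm(d); P=np.eye(3)-np.outer(d,d); A+=P;b+=P@o;L.append((o,d))
    X=np.linalg.solve(A,b); return X,[np.linalg.norm(np.cross(X-o,d)) for o,d in L]
def save(n,im,): cv2.imwrite("pics/"+n+".png",im[:,:,::-1])
```

Run:
```python
from h import *
for n in("scene","side"):
    im=grab_frame(n); save(n+"0",im); C=cam(n); print(n,(-C[2].T@C[3]).round(3),C[0][0,0])
    for th in("block","hole_mouth","keeper_end","clamp_knob","knob_grip","steel","board","crock","mill","mug"):
        print(th,[(np.round(r["xy"]).tolist(),round(r["score"],2)) for r in find_in(th,n)][:4])
```

```text
scene [ 1.23  -0.68   0.871] 427.4185141073266
block [([325.0, 192.0], 0.96)]
hole_mouth [([328.0, 197.0], 0.87)]
keeper_end []
clamp_knob [([333.0, 166.0], 0.65), ([298.0, 152.0], 0.55)]
knob_grip [([337.0, 168.0], 0.53)]
steel [([125.0, 216.0], 0.62), ([275.0, 137.0], 0.58), ([302.0, 152.0], 0.54)]
board [([198.0, 258.0], 0.58)]
crock [([353.0, 144.0], 0.8), ([200.0, 259.0], 0.63)]
mill [([116.0, 321.0], 0.78)]
mug [([335.0, 253.0], 0.83)]
side [-0.079  0.925  1.047] 473.5001032085868
block [([187.0, 240.0], 0.69)]
hole_mouth [([192.0, 236.0], 0.94), ([204.0, 221.0], 0.34)]
keeper_end [([205.0, 219.0], 0.5), ([152.0, 295.0], 0.28)]
clamp_knob [([182.0, 201.0], 0.74)]
knob_grip [([180.0, 206.0], 0.52)]
steel [([287.0, 265.0], 0.65), ([374.0, 204.0], 0.57), ([213.0, 223.0], 0.53)]
board [([287.0, 188.0], 0.71), ([182.0, 202.0], 0.64), ([188.0, 188.0], 0.46)]
crock [([153.0, 292.0], 0.66)]
mill [([313.0, 127.0], 0.93)]
mug [([186.0, 191.0], 0.67)]
```

```bash
python3 -c "
import cv2,numpy as np
a=cv2.imread('pics/scene0.png');b=cv2.imread('pics/side0.png')
cv2.imwrite('pics/both.png',cv2.resize(np.vstack([a,b]),(800,1200))[:, :]) ; print(a.shape)"
```

```text
(384, 512, 3)
```

View pics/scene0.png

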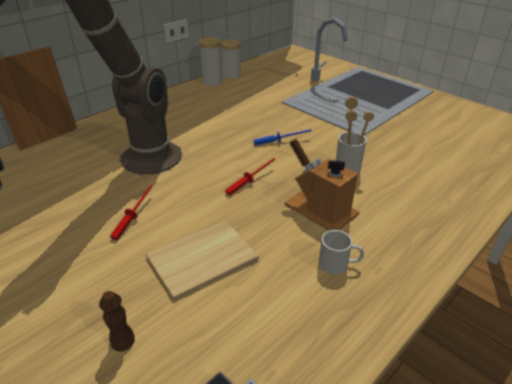

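View pics/side0.png

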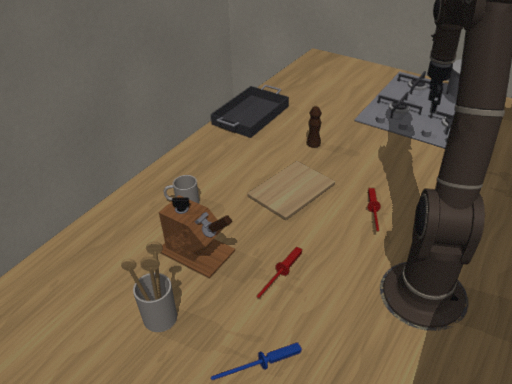

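Scene view: the dark-handled steel sits in the block at (300,152), the black knob at (336,167), the crock behind it at (352,150), the mug in front at (337,250), the board at (200,260) and the mill at (116,320). The side view agrees: handle (218,226), knob (181,203), crock (155,300), mug (186,190).

Candidates for the steel in the scene view are red (125,216), red (245,180), blue (275,138) and dark wood in the block (300,152). I choose the last. One close crop to check it:

```bash
python3 -c "
import cv2,numpy as np
a=cv2.imread('pics/scene0.png')[125:235,270:380];b=cv2.imread('pics/side0.png')[185:285,145:245]
cv2.imwrite('pics/crop0.png',np.hstack([cv2.resize(a,(400,400),interpolation=2),cv2.resize(b,(400,400),interpolation=2)]))"
```

```text
(no output)
```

View pics/crop0.png

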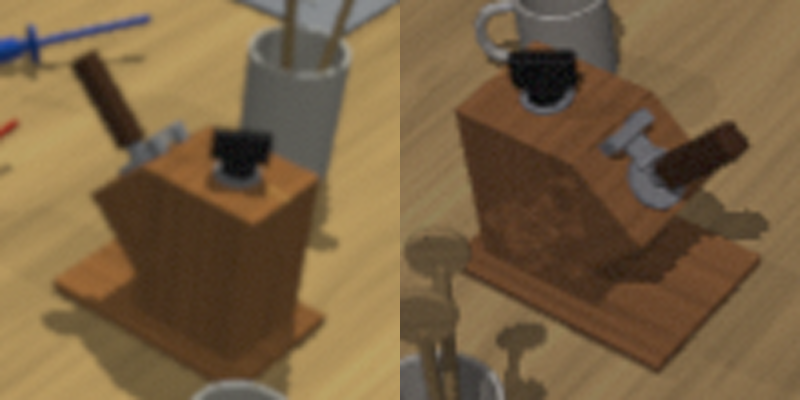

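Create fit.py:
```python
from h import *
from scipy.optimize import least_squares
S=[((318,180),(141,45,157)),((250,223),(141,-45,157)),((212,128),(33,45,157)),((55,285),(-40,-65,12)),((322,318),(160,65,12)),((95,195),(-20,-45,104))]
D=[((58,112),(141,45,157)),((168,160),(33,45,157)),((255,95),(33,-45,157)),((242,245),(-20,45,104)),((260,362),(-40,65,12)),((362,260),(-40,-65,12)),((68,266),(160,65,12))]
obs=[("scene",[270+(p[0]+.5)*.275-.5,125+(p[1]+.5)*.275-.5],q) for p,q in S]+[("side",[145+(p[0]+.5)*.25-.5,185+(p[1]+.5)*.25-.5],q) for p,q in D]
C={n:cam(n) for n in("scene","side")}
def W(p,q): 
    c,s=np.cos(p[2]),np.sin(p[2]); q=np.array(q)/1000; return np.array([p[0]+c*q[0]-s*q[1],p[1]+s*q[0]+c*q[1],q[2]])
f=lambda p:np.concatenate([proj(C[n],W(p,q))[0]-np.array(u) for n,u,q in obs])
r=least_squares(f,[.5,.1,0.],loss="soft_l1");p=r.x
print(p.round(4)); print(f(p).reshape(-1,2).round(1).tolist())
for nm,q in(("hole",(0,0,125)),("knob",(92,0,184))):
    print(nm,W(p,q).round(4),[proj(C[n],W(p,q))[0].round(1).tolist() for n in C])
# free single-camera fits
for n0 in C:
    ff=lambda p:np.concatenate([proj(C[n],W(p,q))[0]-np.array(u) for n,u,q in obs if n==n0])
    print(n0,least_squares(ff,p,loss="soft_l1").x.round(4))
for th,z in(("crock",.065),("mill",.084),("mug",.045),("board",.018)):
    print(th,tri([(C[n],find_in(th,n)[0]["xy"]) for n in C]))
```

```bash
python3 fit.py
```

```text
[ 0.5784  0.2069 -0.0038]
[[0.5, -0.4], [0.7, 0.7], [0.1, -0.7], [-0.8, -1.7], [1.4, -0.4], [-1.3, -0.2], [0.2, -1.2], [1.6, 0.9], [0.1, -1.1], [0.0, 0.7], [-0.4, 0.9], [0.6, -1.4], [-4.1, -2.7]]
hole [0.5784 0.2069 0.125 ] [[309.4, 169.3], [208.8, 228.9]]
knob [0.6704 0.2066 0.184 ] [[335.7, 165.3], [181.4, 201.6]]
scene [ 0.579   0.2056 -0.0085]
side [0.5777 0.2082 0.0074]
crock (array([0.57029176, 0.45287005, 0.10897091]), [np.float64(0.001135467659603211), np.float64(0.0011354676596032)])
mill (array([ 0.61761451, -0.49411127,  0.0805864 ]), [np.float64(0.0018760602062029893), np.float64(0.0018760602062031996)])
mug (array([0.81130605, 0.04098961, 0.04726854]), [np.float64(6.779957041211521e-05), np.float64(6.779957041203689e-05)])
board (array([ 0.54991177, -0.20370887,  0.00863634]), [np.float64(0.012414993444850909), np.float64(0.012414993444850867)])
```

Add to h.py:
```python
def pose():
    s=get_state(); q=s["eef_rot"]; return Ro.from_quat([q[1],q[2],q[3],q[0]]),np.array(s["eef_pos"])
def go(Rt,pt):
    R,p=pose(); R1=R.inv()*Rt
    print("rotvec",R1.as_rotvec().round(3),"shift",R.inv().apply(np.array(pt)-p).round(4))
def tool(y,z):
    y=np.array(y,float);z=np.array(z,float);y/=np.linalg.norm(y);z/=np.linalg.norm(z); return Ro.from_matrix(np.c_[np.cross(y,z),y,z])
```

Run:
```python
from h import *
R,p=pose(); print(R.as_matrix().round(2),p,get_state()["t"])
for b in (.5+np.pi/2,.5-np.pi/2): go(tool([np.cos(b),np.sin(b),0],[0,0,-1]),[.67,.207,.36])
```

```text
[[ 0.94  0.34  0.  ]
 [ 0.34 -0.94 -0.  ]
 [-0.    0.   -1.  ]] [ 0.21474388 -0.5869412   0.30390111] 1.5
rotvec [ 0.    -0.     2.992] shift [ 0.7003 -0.5892 -0.0561]
rotvec [ 0.     0.    -0.149] shift [ 0.7003 -0.5892 -0.0561]
```

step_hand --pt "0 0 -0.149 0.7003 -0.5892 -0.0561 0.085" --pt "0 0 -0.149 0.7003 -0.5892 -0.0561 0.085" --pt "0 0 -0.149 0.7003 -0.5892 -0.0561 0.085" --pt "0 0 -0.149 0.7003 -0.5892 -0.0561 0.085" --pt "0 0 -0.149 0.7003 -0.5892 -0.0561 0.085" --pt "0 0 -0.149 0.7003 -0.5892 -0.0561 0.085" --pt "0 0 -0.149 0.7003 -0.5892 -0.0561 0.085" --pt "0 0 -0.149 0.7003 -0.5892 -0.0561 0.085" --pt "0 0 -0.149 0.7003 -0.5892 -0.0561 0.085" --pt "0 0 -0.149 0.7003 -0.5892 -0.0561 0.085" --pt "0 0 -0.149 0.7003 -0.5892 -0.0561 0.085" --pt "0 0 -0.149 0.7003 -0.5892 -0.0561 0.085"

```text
refused: deltas[0]: [0, 0, -0.149, 0.7003, -0.5892, -0.0561, 0.085] is not of type 'object' (schema: type "object"). Nothing was moved.
```

The call was refused and nothing moved: it wants a list of objects with named fields. Same move again in that form.

step_hand --deltas '[{"rz": -0.149,"tx": 0.7003,"ty": -0.5892,"tz": -0.0561,"finger_gap": 0.085},{"rz": -0.149,"tx": 0.7003,"ty": -0.5892,"tz": -0.0561,"finger_gap": 0.085},{"rz": -0.149,"tx": 0.7003,"ty": -0.5892,"tz": -0.0561,"finger_gap": 0.085},{"rz": -0.149,"tx": 0.7003,"ty": -0.5892,"tz": -0.0561,"finger_gap": 0.085},{"rz": -0.149,"tx": 0.7003,"ty": -0.5892,"tz": -0.0561,"finger_gap": 0.085},{"rz": -0.149,"tx": 0.7003,"ty": -0.5892,"tz": -0.0561,"finger_gap": 0.085},{"rz": -0.149,"tx": 0.7003,"ty": -0.5892,"tz": -0.0561,"finger_gap": 0.085},{"rz": -0.149,"tx": 0.7003,"ty": -0.5892,"tz": -0.0561,"finger_gap": 0.085},{"rz": -0.149,"tx": 0.7003,"ty": -0.5892,"tz": -0.0561,"finger_gap": 0.085},{"rz": -0.149,"tx": 0.7003,"ty": -0.5892,"tz": -0.0561,"finger_gap": 0.085},{"rz": -0.149,"tx": 0.7003,"ty": -0.5892,"tz": -0.0561,"finger_gap": 0.085},{"rz": -0.149,"tx": 0.7003,"ty": -0.5892,"tz": -0.0561,"finger_gap": 0.085}]'

```text
t: 2.5
eef_pos: [0.4636, -0.1521, 0.3351]
eef_rot: [0.0, 0.969, 0.247, 0.0]
ft_force: [0.8, -0.7, -0.7]
opening: 0.085
gripper_force: 0.0
```

Run:
```python
from h import *
b=.5-np.pi/2; go(tool([np.cos(b),np.sin(b),0],[0,0,-1]),[.67,.207,.36]); print(np.round(get_state()["joint_pos"],2))
```

```text
rotvec [ 0.001 -0.001 -0.   ] shift [ 0.3532 -0.2163 -0.025 ]
[ 0.53  0.17 -0.36  1.86  0.07  1.12 -0.92]
```

step_hand --deltas '[{"tx": 0.3532,"ty": -0.2163,"tz": -0.025,"finger_gap": 0.085},{"tx": 0.3532,"ty": -0.2163,"tz": -0.025,"finger_gap": 0.085},{"tx": 0.3532,"ty": -0.2163,"tz": -0.025,"finger_gap": 0.085},{"tx": 0.3532,"ty": -0.2163,"tz": -0.025,"finger_gap": 0.085},{"tx": 0.3532,"ty": -0.2163,"tz": -0.025,"finger_gap": 0.085},{"tx": 0.3532,"ty": -0.2163,"tz": -0.025,"finger_gap": 0.085},{"tx": 0.3532,"ty": -0.2163,"tz": -0.025,"finger_gap": 0.085},{"tx": 0.3532,"ty": -0.2163,"tz": -0.025,"finger_gap": 0.085},{"tx": 0.3532,"ty": -0.2163,"tz": -0.025,"finger_gap": 0.085},{"tx": 0.3532,"ty": -0.2163,"tz": -0.025,"finger_gap": 0.085},{"tx": 0.3532,"ty": -0.2163,"tz": -0.025,"finger_gap": 0.085},{"tx": 0.3532,"ty": -0.2163,"tz": -0.025,"finger_gap": 0.085}]'

```text
t: 3.5
eef_pos: [0.6692, 0.2085, 0.3582]
eef_rot: [-0.001, 0.968, 0.249, -0.001]
ft_force: [0.2, -0.7, 0.2]
opening: 0.0846
gripper_force: 0.0
```

Run:
```python
from h import *
C=cam("wrist"); im=grab_frame("wrist"); 
print(np.round(get_state()["joint_pos"],2))
r=find_in("knob_grip","wrist"); print([(x["xy"],x["score"]) for x in r], [onz(C,x["xy"],.197).round(4) for x in r])
m=cut_out("clamp_knob","wrist"); print([(x["xy"],x["score"],x["mask"].sum()) for x in m])
k=(.6704,.2066)
print("pred",proj(C,[[*k,.197],[.5784,.2069,.125]]).round(1))
if m:
    c,wh,a=cv2.minAreaRect(np.argwhere(m[0]["mask"])[:,::-1].astype(np.float32)); bx=cv2.boxPoints((c,wh,a)); P=np.array([onz(C,q,.197) for q in bx]); print(P.round(4),P.mean(0).round(4)); e=P[1]-P[0];f=P[2]-P[1]
    for g in(e,f): print(np.linalg.norm(g).round(4),np.arctan2(g[1],g[0]).round(3))
save("w1",im)
```

```text
[-0.09  0.55 -0.46  1.29  0.24  1.36 -1.61]
[([256.5, 181.4], 0.88)] [array([0.6781, 0.2146, 0.197 ])]
[([256.0, 181.9], 0.85, np.int64(1709))]
pred [[261.  195.3]
 [215.7 246.9]]
[[0.6903 0.2354 0.197 ]
 [0.7025 0.2133 0.197 ]
 [0.6576 0.1875 0.197 ]
 [0.6446 0.2111 0.197 ]] [0.6738 0.2118 0.197 ]
0.0252 -1.066
0.0518 -2.621
```

View pics/w1.png

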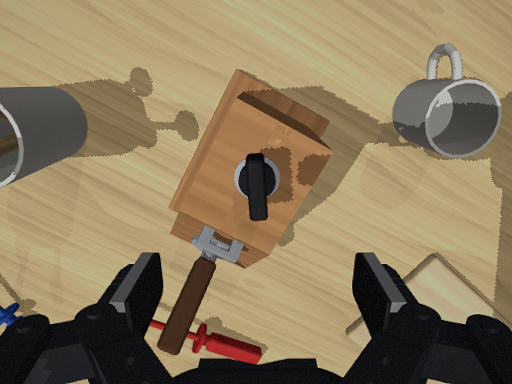

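The wrist view shows the knob bar running (255,155) to (258,219) on its grey collar at (257,178), with the keeper at (218,243) and the steel's handle at (190,300). I'll fit the bar's silhouette to get the knob pose.

Create kf.py:
```python
from h import *
from scipy.optimize import minimize
im=cv2.imread("pics/w1.png"); C=cam("wrist"); print("cam",(-C[2].T@C[3]).round(3))
m=(im.max(2)<45); w=np.zeros_like(m); w[140:235,225:290]=1; m&=w.astype(bool)
n,l,st,_=cv2.connectedComponentsWithStats(m.astype(np.uint8)); m=l==1+st[1:,4].argmax(); print(m.sum(),st[1+st[1:,4].argmax()])
def sil(x,y,a):
    c,s=np.cos(a),np.sin(a); P=[[x+c*u-s*v,y+s*u+c*v,z] for u in(-.024,.024) for v in(-.007,.007) for z in(.171,.197)]
    q=cv2.convexHull(proj(C,P).astype(np.float32)); t=np.zeros((384*4,512*4),np.uint8); cv2.fillConvexPoly(t,np.round((q+.5)*4-.5).astype(np.int32),1); return cv2.resize(t.astype(np.float32),(512,384),interpolation=cv2.INTER_AREA)
f=lambda p:np.abs(sil(p[0]/100,p[1]/100,p[2])-m).sum()
best=min((minimize(f,[67.2,20.9,a],method="Nelder-Mead",options=dict(initial_simplex=[[67,20.6,a],[67.6,20.6,a],[67,21.2,a],[67,20.6,a+.1]])) for a in(.4,.5,.6)),key=lambda r:r.fun)
print(best.x.round(3),best.fun)
```

```bash
python3 kf.py
```

```text
cam [0.74  0.243 0.43 ]
1613 [ 239  153   36   67 1613]
[67.107 20.503  0.556] 507.875
```

```bash
sed -i 's/<45/<TH/; s/^m=/m=/' kf.py; for t in 25 32 38; do sed "s/TH)/$t)/" kf.py | python3 -; done
```

```text
cam [0.74  0.243 0.43 ]
388 [241 153  34  49 388]
[67.59  20.053  0.672] 1064.375
cam [0.74  0.243 0.43 ]
760 [239 153  36  67 760]
[67.6   20.036  0.672] 1078.5
cam [0.74  0.243 0.43 ]
1446 [ 239  153   36   67 1446]
[67.125 20.532  0.542] 654.25
```

```bash
sed -i 's/<TH/<50/; s/^n,l,st/m=cv2.morphologyEx(m.astype(np.uint8),cv2.MORPH_OPEN,np.ones((11,11),np.uint8))>0\nn,l,st/' kf.py
```

Add to kf.py:
```python
print(sil(*(best.x*[.01,.01,1])).sum()); t=sil(*(best.x*[.01,.01,1]))>.5; v=im.copy(); v[m^(t)]=(0,0,255)
cs,_=cv2.findContours(t.astype(np.uint8),0,1); v=im.copy(); cv2.drawContours(v,cs,-1,(0,255,0),1)
a=np.linspace(0,6.28,60); q=proj(C,np.c_[best.x[0]/100+.015*np.cos(a),best.x[1]/100+.015*np.sin(a),0*a+.171])
cv2.polylines(v,[q.round().astype(np.int32)[:,None]],True,(255,0,0),1)
cs,_=cv2.findContours(m.astype(np.uint8),0,1); u=im.copy(); cv2.drawContours(u,cs,-1,(0,0,255),1)
cv2.imwrite("pics/kf.png",np.hstack([cv2.resize(k[130:250,200:320],(400,400),interpolation=0) for k in(v,u)]))
```

```bash
python3 kf.py
```

```text
cam [0.74  0.243 0.43 ]
1604 [ 240  154   35   66 1604]
[67.059 20.47   0.55 ] 502.25
1356.5
```

View pics/kf.png

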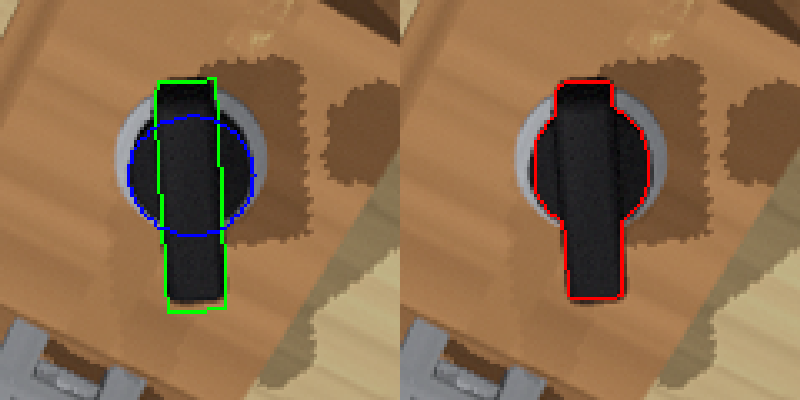

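step_hand --deltas '[{"rz": -1.5,"finger_gap": 0.085},{"rz": -1.5,"finger_gap": 0.085},{"rz": -1.5,"finger_gap": 0.085},{"rz": -1.5,"finger_gap": 0.085},{"rz": -1.5,"finger_gap": 0.085},{"rz": -1.5,"finger_gap": 0.085},{"rz": -1.5,"finger_gap": 0.085},{"rz": -1.5,"finger_gap": 0.085},{"rz": -1.5,"finger_gap": 0.085},{"rz": -1.5,"finger_gap": 0.06},{"rz": -1.5,"finger_gap": 0.06},{"rz": -1.5,"finger_gap": 0.06}]'

```text
t: 4.65
eef_pos: [0.6694, 0.2029, 0.3602]
eef_rot: [0.001, 0.539, 0.842, -0.0]
ft_force: [0.7, -0.1, -0.3]
opening: 0.0597
gripper_force: 0.0
```

Run:
```python
from h import *
b=.54+np.pi/2; go(tool([np.cos(b),np.sin(b),0],[0,0,-1]),[.6717,.2054,.30]); print(np.round(get_state()["joint_pos"],2))
```

```text
rotvec [-1.000e-03  2.000e-03 -1.678e+00] shift [0.0014 0.0031 0.0602]
[ 0.09  0.62 -0.78  1.28  0.43  1.41 -0.23]
```

step_hand --deltas '[{"rz": -1.5,"finger_gap": 0.06},{"rz": -1.5,"finger_gap": 0.06},{"rz": -1.5,"finger_gap": 0.06},{"rz": -1.5,"finger_gap": 0.06},{"rz": -1.5,"finger_gap": 0.06},{"rz": -1.5,"finger_gap": 0.06},{"rz": -1.5,"finger_gap": 0.06},{"rz": -1.5,"finger_gap": 0.06},{"rz": -1.5,"finger_gap": 0.06},{"rz": -1.5,"finger_gap": 0.05},{"rz": -1.5,"finger_gap": 0.05},{"rz": -1.5,"finger_gap": 0.05}]'

```text
t: 5.65
eef_pos: [0.6694, 0.2029, 0.36]
eef_rot: [0.0, -0.18, 0.984, -0.001]
ft_force: [-0.5, 1.5, -0.0]
opening: 0.0502
gripper_force: 0.0
```

step_hand --deltas '[{"rz": -0.178,"finger_gap": 0.05},{"rz": -0.178,"finger_gap": 0.05},{"rz": -0.178,"finger_gap": 0.05},{"rz": -0.178,"finger_gap": 0.05}]'

```text
t: 5.98
eef_pos: [0.6695, 0.2035, 0.3598]
eef_rot: [0.0, -0.263, 0.965, -0.001]
ft_force: [-0.1, -0.4, -0.1]
opening: 0.0499
gripper_force: 0.0
```

Run:
```python
from h import *
b=.54+np.pi/2; go(tool([np.cos(b),np.sin(b),0],[0,0,-1]),[.6717,.2054,.252]); print(np.round(get_state()["joint_pos"],2))
```

```text
rotvec [-0.001  0.    -0.008] shift [-0.0029  0.0006  0.1078]
[ 0.23  0.75 -1.12  1.26  0.66  1.51  1.3 ]
```

step_hand --deltas '[{"rz": -0.008,"tx": -0.003,"ty": 0.0006,"tz": 0.04,"finger_gap": 0.05},{"rz": -0.008,"tx": -0.003,"ty": 0.0006,"tz": 0.08,"finger_gap": 0.05},{"rz": -0.008,"tx": -0.003,"ty": 0.0006,"tz": 0.1078,"finger_gap": 0.05},{"rz": -0.008,"tx": -0.003,"ty": 0.0006,"tz": 0.1078,"finger_gap": 0.05},{"rz": -0.008,"tx": -0.003,"ty": 0.0006,"tz": 0.1078,"finger_gap": 0.05}]'

```text
t: 6.4
eef_pos: [0.6714, 0.2061, 0.2511]
eef_rot: [-0.001, -0.268, 0.963, -0.0]
ft_force: [0.1, 0.5, 1.2]
opening: 0.0499
gripper_force: 0.0
```

step_hand --deltas '[{"finger_gap": 0},{"finger_gap": 0},{"finger_gap": 0},{"finger_gap": 0},{"finger_gap": 0},{"finger_gap": 0}]' --force 40

```text
t: 6.9
eef_pos: [0.671, 0.2101, 0.2548]
eef_rot: [0.002, -0.27, 0.963, 0.002]
ft_force: [-2.0, 4.5, 6.2]
opening: 0.0127
gripper_force: 43.3
```

```bash
python3 -c "
from h import *;print(np.round(get_state()['joint_pos'],2),get_state()['ft_torque'])"
```

```text
[ 0.23  0.83 -1.08  1.39  0.73  1.35  1.25] [ 0.90879382  0.66021676 -0.03280105]
```

step_hand --deltas '[{"rz": 1.2,"finger_gap": 0},{"rz": 1.2,"finger_gap": 0},{"rz": 1.2,"finger_gap": 0},{"rz": 1.2,"finger_gap": 0},{"rz": 1.2,"finger_gap": 0},{"rz": 1.2,"finger_gap": 0},{"rz": 1.2,"finger_gap": 0},{"rz": 1.2,"finger_gap": 0},{"rz": 1.2,"finger_gap": 0},{"rz": 1.2,"finger_gap": 0},{"rz": 1.2,"finger_gap": 0},{"rz": 1.2,"finger_gap": 0}]'

```text
t: 7.9
eef_pos: [0.6709, 0.2098, 0.2549]
eef_rot: [0.001, 0.32, 0.947, 0.001]
ft_force: [-4.4, 2.1, 7.5]
opening: 0.013
gripper_force: 49.7
```

Run:
```python
from h import *
print(np.round(get_state()['joint_pos'],2),get_state()['ft_torque'])
for n in("wrist","side"): save(n+"2",grab_frame(n))
a=cv2.imread('pics/wrist2.png');b=cv2.imread('pics/side2.png')[185:285,145:245]
cv2.imwrite('pics/c2.png',np.hstack([cv2.resize(a,(480,360)),cv2.resize(b,(320,360))]))
```

```text
[ 0.12  0.73 -0.84  1.4   0.55  1.25  0.16] [0.31197289 0.99406142 1.0900859 ]
```

View pics/c2.png

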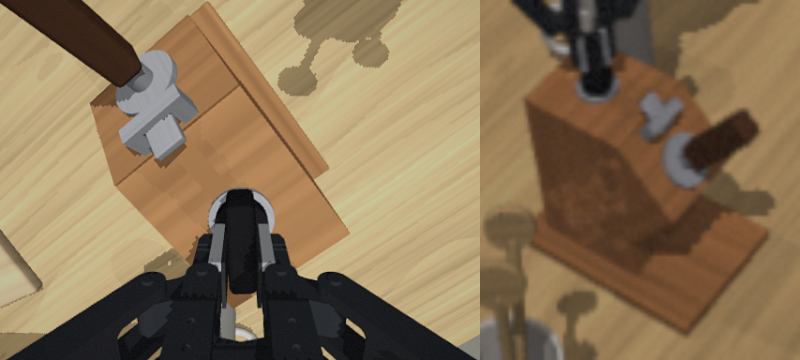

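Wrist: the fingers hold the knob bar at (240,235), and the keeper has slid up-slope clear of the guard (keeper (165,130), guard (150,80)). The side crop agrees. The wrist torque of 1.1 N m says the knob is at its stop. Next: release and rise.

step_hand --deltas '[{"rz": 1.14,"finger_gap": 0.05},{"rz": 1.14,"finger_gap": 0.05},{"rz": 1.14,"finger_gap": 0.05}]' --force 20 --quiet true

```text
ok
```

step_hand --deltas '[{"finger_gap": 0.05},{"finger_gap": 0.05},{"tz": -0.04,"finger_gap": 0.05},{"tz": -0.08,"finger_gap": 0.05},{"tz": -0.1,"finger_gap": 0.05},{"tz": -0.1,"finger_gap": 0.05},{"tz": -0.1,"finger_gap": 0.05}]'

```text
t: 8.83
eef_pos: [0.6719, 0.2076, 0.3538]
eef_rot: [0.001, 0.491, 0.871, 0.001]
ft_force: [-0.2, 0.0, -0.8]
opening: 0.0501
gripper_force: 0.0
```

Run:
```python
from h import *
go(tool([0,1,0],[0,0,-1]),[.535,.208,.34]);
```

```text
rotvec [ 0.003  0.002 -1.027] shift [ 0.0711 -0.117   0.0134]
```

I turned further by mistake there, because the rows are relative to the new command. It was clockwise into the stop, so the knob should be unharmed, and I'll check it in the next picture.

step_hand --deltas '[{"rz": -1.03,"tx": 0.0711,"ty": -0.117,"tz": 0.0134,"finger_gap": 0.06},{"rz": -1.03,"tx": 0.0711,"ty": -0.117,"tz": 0.0134,"finger_gap": 0.06},{"rz": -1.03,"tx": 0.0711,"ty": -0.117,"tz": 0.0134,"finger_gap": 0.06},{"rz": -1.03,"tx": 0.0711,"ty": -0.117,"tz": 0.0134,"finger_gap": 0.06},{"rz": -1.03,"tx": 0.0711,"ty": -0.117,"tz": 0.0134,"finger_gap": 0.06},{"rz": -1.03,"tx": 0.0711,"ty": -0.117,"tz": 0.0134,"finger_gap": 0.06},{"rz": -1.03,"tx": 0.0711,"ty": -0.117,"tz": 0.0134,"finger_gap": 0.06},{"rz": -1.03,"tx": 0.0711,"ty": -0.117,"tz": 0.0134,"finger_gap": 0.06},{"rz": -1.03,"tx": 0.0711,"ty": -0.117,"tz": 0.0134,"finger_gap": 0.06},{"rz": -1.03,"tx": 0.0711,"ty": -0.117,"tz": 0.0134,"finger_gap": 0.06},{"rz": -1.03,"tx": 0.0711,"ty": -0.117,"tz": 0.0134,"finger_gap": 0.06}]'

```text
t: 9.75
eef_pos: [0.5344, 0.2076, 0.3373]
eef_rot: [-0.001, 0.0, 1.0, -0.0]
ft_force: [0.2, -0.2, 0.6]
opening: 0.06
gripper_force: 0.0
```

Run:
```python
from h import *
print(np.round(get_state()['joint_pos'],2))
go(tool([0,1,0],[0,0,-1]),[.535,.208,.223])
C=cam("wrist"); im=grab_frame("wrist"); 
u=np.array([-.707,0,.707])
for y in(.205,.208):
    h=np.array([.579,y,.125]); q=proj(C,[h+u*s for s in(0.017,.06,.105)]+[h+u*.06+[0,.01,0],h+u*.06-[0,.01,0]]); print(y,q.round(0).tolist())
h=np.array([.579,.2075,.125])
q=proj(C,[h+u*.017,h+u*.105]).round().astype(int); v=im.copy(); cv2.line(v,tuple(map(int,q[0])),tuple(map(int,q[1])),(0,255,0),1)
save("w3",v)
```

```text
[ 0.32  0.52 -1.11  1.63  0.48  1.29  0.7 ]
rotvec [-0.    -0.002 -0.001] shift [-0.0007  0.0005  0.1143]
0.205 [[254.0, 215.0], [253.0, 193.0], [252.0, 162.0], [266.0, 193.0], [240.0, 193.0]]
0.208 [[257.0, 215.0], [257.0, 193.0], [257.0, 162.0], [270.0, 193.0], [244.0, 193.0]]
```

View pics/w3.png

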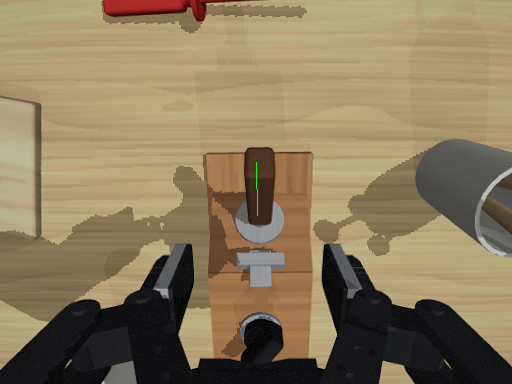

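The handle is centred at column 259, rows 148–222 (about y = 0.2095). The knob at (262,340) is still turned and the keeper is clear of the guard. Next: descend and grip.

step_hand --deltas '[{"ty": 0.002,"tz": 0.04,"finger_gap": 0.06},{"ty": 0.002,"tz": 0.08,"finger_gap": 0.06},{"ty": 0.002,"tz": 0.113,"finger_gap": 0.06},{"ty": 0.002,"tz": 0.113,"finger_gap": 0.06},{"ty": 0.002,"tz": 0.113,"finger_gap": 0.06},{"ty": 0.002,"tz": 0.113,"finger_gap": 0},{"ty": 0.002,"tz": 0.113,"finger_gap": 0},{"ty": 0.002,"tz": 0.113,"finger_gap": 0},{"ty": 0.002,"tz": 0.113,"finger_gap": 0},{"ty": 0.002,"tz": 0.113,"finger_gap": 0},{"ty": 0.002,"tz": 0.113,"finger_gap": 0},{"ty": 0.002,"tz": 0.113,"finger_gap": 0}]' --force 60

```text
t: 10.8
eef_pos: [0.5353, 0.2104, 0.2272]
eef_rot: [0.001, 0.0, 1.0, 0.0]
ft_force: [-0.4, -0.5, 6.8]
opening: 0.019
gripper_force: 59.6
```

```bash
python3 -c "
from h import *;s=get_state();print(np.round(s['joint_pos'],2),s['ft_torque'])"
```

```text
[ 0.26  0.62 -1.02  1.76  0.59  1.1   0.61] [-0.24370768  0.06948431  0.08162071]
```

step_hand --deltas '[{"tx": 0.007,"tz": -0.007,"finger_gap": 0},{"tx": 0.014,"tz": -0.014,"finger_gap": 0},{"tx": 0.021,"tz": -0.021,"finger_gap": 0},{"tx": 0.028,"tz": -0.028,"finger_gap": 0},{"tx": 0.035,"tz": -0.035,"finger_gap": 0},{"tx": 0.042,"tz": -0.042,"finger_gap": 0}]'

```text
t: 11.3
eef_pos: [0.4925, 0.2101, 0.2687]
eef_rot: [0.001, 0.0, 1.0, 0.0]
ft_force: [4.6, -0.6, 0.0]
opening: 0.0191
gripper_force: 58.8
```

step_hand --deltas '[{"tx": 0.012,"tz": -0.012,"finger_gap": 0},{"tx": 0.024,"tz": -0.024,"finger_gap": 0},{"tx": 0.036,"tz": -0.036,"finger_gap": 0},{"tx": 0.048,"tz": -0.048,"finger_gap": 0},{"tx": 0.06,"tz": -0.06,"finger_gap": 0},{"tx": 0.07,"tz": -0.075,"finger_gap": 0},{"tx": 0.075,"tz": -0.1,"finger_gap": 0},{"tx": 0.075,"tz": -0.125,"finger_gap": 0},{"tx": 0.075,"tz": -0.125,"finger_gap": 0},{"tx": 0.075,"tz": -0.125,"finger_gap": 0}]'

```text
t: 12.13
eef_pos: [0.4166, 0.2104, 0.3929]
eef_rot: [0.0, 0.0, 1.0, -0.001]
ft_force: [-0.7, -0.0, -2.3]
opening: 0.0192
gripper_force: 59.0
```

Run:
```python
from h import *
s=get_state();print(np.round(s['joint_pos'],2)); save("s4",grab_frame("scene")); save("d4",grab_frame("side"))
a=cv2.imread('pics/s4.png')[60:300,100:400];b=cv2.imread('pics/d4.png')[100:340,130:430]
cv2.imwrite('pics/c4.png',np.hstack([cv2.resize(k,(400,320)) for k in(a,b)]))
for n in("scene","side"): print([(r["xy"],r["score"]) for r in find_in("steel",n)])
d=np.array([1,0,0]) 
go(tool([0,1,0],[.707,0,-.707]),[.44,-.16,.30])
```

```text
[ 0.52  0.27 -1.29  1.78  0.27  1.3   0.74]
[([122.8, 218.0], 0.89), ([243.8, 180.8], 0.82), ([280.2, 106.1], 0.55), ([263.8, 142.4], 0.55), ([327.8, 194.8], 0.5)]
[([239.2, 196.8], 0.91), ([287.9, 265.9], 0.71), ([374.1, 205.0], 0.54), ([185.9, 189.8], 0.43)]
rotvec [-0.001 -0.788 -0.   ] shift [-0.0235 -0.3696  0.0914]
```

View pics/c4.png

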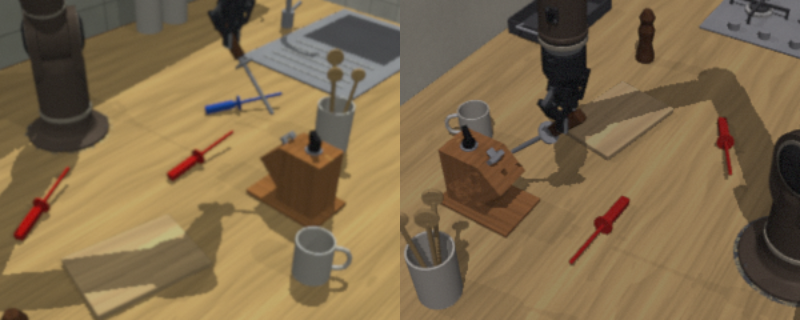

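Scene: the steel is out of the hole and held by its handle (crop (235,55), rod down to (270,110)). The knob is still turned and all bystanders are in place. Next: locate the board.

Run:
```python
from h import *
C=cam("scene"); im=cv2.imread("pics/scene0.png")
P=np.array([onz(C,q,.018) for q in((147,258),(231,225),(257,259),(176,294))]); print(P.round(3),P.mean(0).round(3))
c=P.mean(0); f=P[1]-P[0]; print([np.linalg.norm(P[i]-P[i-1]).round(3) for i in range(4)])
for a in(0,-.4,-.785):
    d=np.array([np.cos(a),np.sin(a),0]); g=np.array([c[0],c[1],.24])-.127*d; z=(d+[0,0,-1])/2**.5; y=np.cross([0,0,1],d); t=g-.054*z
    print(a,t.round(3)); go(tool(y,z),t)
```

```text
[[ 0.446 -0.314  0.018]
 [ 0.508 -0.06   0.018]
 [ 0.66  -0.102  0.018]
 [ 0.602 -0.331  0.018]] [ 0.554 -0.202  0.018]
[np.float64(0.157), np.float64(0.262), np.float64(0.158), np.float64(0.236)]
0 [ 0.389 -0.202  0.278]
rotvec [-0.001 -0.788 -0.   ] shift [ 0.0277 -0.4114  0.1134]
-0.4 [ 0.402 -0.137  0.278]
rotvec [ 0.155 -0.777  0.379] shift [ 0.0147 -0.347   0.1133]
-0.785 [ 0.437 -0.085  0.278]
rotvec [ 0.306 -0.746  0.744] shift [-0.0206 -0.2946  0.1132]
```

step_hand --deltas '[{"ry": -0.785,"finger_gap": 0},{"ry": -0.785,"finger_gap": 0},{"ry": -0.785,"finger_gap": 0},{"ry": -0.785,"finger_gap": 0},{"ry": -0.785,"finger_gap": 0},{"ry": -0.785,"finger_gap": 0},{"ry": -0.785,"finger_gap": 0},{"ry": -0.785,"finger_gap": 0},{"ry": -0.785,"finger_gap": 0}]'

```text
t: 13.08
eef_pos: [0.4161, 0.2101, 0.3903]
eef_rot: [0.381, -0.001, 0.924, -0.0]
ft_force: [0.2, 0.3, -2.1]
opening: 0.0189
gripper_force: 60.4
```

```bash
python3 -c "
from h import *;s=get_state();print(np.round(s['joint_pos'],2))"
```

```text
[ 0.5  -0.29 -1.12  2.21  0.47  0.47  0.53]
```

Run:
```python
from h import *
a=-.785;d=np.array([np.cos(a),np.sin(a),0]); g=np.array([.56,-.2,.235])-.127*d; z=(d+[0,0,-1])/2**.5; y=np.cross([0,0,1],d); t=g-.054*z
print(t);go(tool(y,z),t)
```

```text
[ 0.44315094 -0.08324395  0.27318377]
rotvec [ 0.554 -0.002  0.558] shift [ 0.064  -0.2932  0.1021]
```

step_hand --deltas '[{"tx": 0.013,"ty": -0.03,"tz": 0.02,"finger_gap": 0},{"rx": 0.554,"rz": 0.558,"tx": 0.064,"ty": -0.293,"tz": 0.102,"finger_gap": 0},{"rx": 0.554,"rz": 0.558,"tx": 0.064,"ty": -0.293,"tz": 0.102,"finger_gap": 0},{"rx": 0.554,"rz": 0.558,"tx": 0.064,"ty": -0.293,"tz": 0.102,"finger_gap": 0},{"rx": 0.554,"rz": 0.558,"tx": 0.064,"ty": -0.293,"tz": 0.102,"finger_gap": 0},{"rx": 0.554,"rz": 0.558,"tx": 0.064,"ty": -0.293,"tz": 0.102,"finger_gap": 0},{"rx": 0.554,"rz": 0.558,"tx": 0.064,"ty": -0.293,"tz": 0.102,"finger_gap": 0},{"rx": 0.554,"rz": 0.558,"tx": 0.064,"ty": -0.293,"tz": 0.102,"finger_gap": 0},{"rx": 0.554,"rz": 0.558,"tx": 0.064,"ty": -0.293,"tz": 0.102,"finger_gap": 0},{"rx": 0.554,"rz": 0.558,"tx": 0.064,"ty": -0.293,"tz": 0.102,"finger_gap": 0},{"rx": 0.554,"rz": 0.558,"tx": 0.064,"ty": -0.293,"tz": 0.102,"finger_gap": 0},{"rx": 0.554,"rz": 0.558,"tx": 0.064,"ty": -0.293,"tz": 0.102,"finger_gap": 0}]'

```text
t: 14.08
eef_pos: [0.4199, -0.0874, 0.3007]
eef_rot: [0.353, 0.352, 0.856, -0.136]
ft_force: [1.0, 0.3, -1.7]
opening: 0.0192
gripper_force: 60.3
```

Run:
```python
from h import *
s=get_state();print(np.round(s['joint_pos'],2))
a=-.785;d=np.array([np.cos(a),np.sin(a),0]); g=np.array([.56,-.2,.235])-.127*d; z=(d+[0,0,-1])/2**.5; y=np.cross([0,0,1],d); t=g-.054*z
go(tool(y,z),t)
```

```text
[ 1.44 -0.29 -1.47  2.37  0.83  0.37 -0.03]
rotvec [ 0.019 -0.009 -0.003] shift [0.0097 0.0188 0.0294]
```

Run:
```python
from h import *
R,p=pose(); print(R.inv().apply(np.array([.465,-.083,.265])-p).round(4))
```

```text
[0.0046 0.0341 0.0463]
```

step_hand --deltas '[{"rx": 0.018,"tx": 0.0046,"ty": 0.034,"tz": 0.046,"finger_gap": 0},{"rx": 0.018,"tx": 0.0046,"ty": 0.034,"tz": 0.046,"finger_gap": 0},{"rx": 0.018,"tx": 0.0046,"ty": 0.034,"tz": 0.046,"finger_gap": 0},{"rx": 0.018,"tx": 0.0046,"ty": 0.034,"tz": 0.046,"finger_gap": 0},{"rx": 0.018,"tx": 0.0046,"ty": 0.034,"tz": 0.046,"finger_gap": 0},{"rx": 0.018,"tx": 0.0046,"ty": 0.034,"tz": 0.046,"finger_gap": 0},{"rx": 0.018,"tx": 0.0046,"ty": 0.034,"tz": 0.046,"finger_gap": 0},{"rx": 0.018,"tx": 0.0046,"ty": 0.034,"tz": 0.046,"finger_gap": 0}]'

```text
t: 14.75
eef_pos: [0.4253, -0.0902, 0.3046]
eef_rot: [0.351, 0.352, 0.857, -0.134]
ft_force: [0.1, 0.6, -1.8]
opening: 0.019
gripper_force: 60.3
```

Run:
```python
from h import *
s=get_state();print(np.round(s['joint_pos'],3))
R,p=pose();z=R.as_matrix()[:,2];g=p+.054*z; Y=R.as_matrix()[:,1]
ax=Ro.from_rotvec(Y*np.pi/4)
for sg in(1,-1):
    d=Ro.from_rotvec(sg*Y*np.pi/4).apply(z); print("dir?",d.round(3),"mid",(g+.127*d).round(3))
save("s5",grab_frame("scene")); save("d5",grab_frame("side"))
a=cv2.imread('pics/s5.png')[130:330,60:360];b=cv2.imread('pics/d5.png')[80:280,160:460]
cv2.imwrite('pics/c5.png',np.vstack([cv2.resize(k,(450,300)) for k in(a,b)]))
```

```text
[ 1.463 -0.293 -1.465  2.356  0.777  0.365  0.039]
dir? [ 0.     0.023 -1.   ] mid [ 0.453 -0.113  0.139]
dir? [ 0.716 -0.698 -0.016] mid [ 0.544 -0.205  0.264]
```

View pics/c5.png

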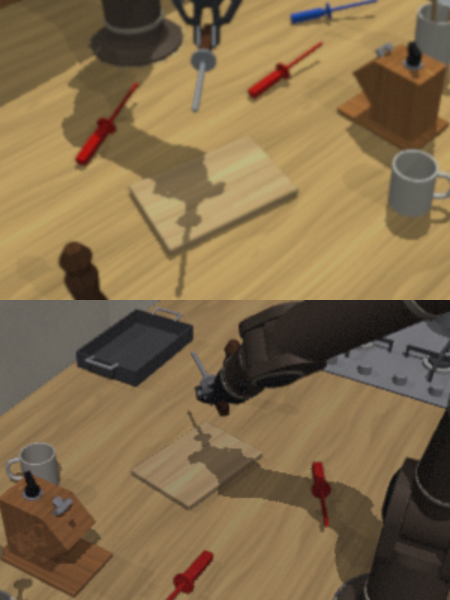

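Scene: the steel is held clear, guard at crop (203,60) and tip (196,108). Side: guard (208,87) and tip (194,53) in its crop. I'll triangulate these to check level and position.

Run:
```python
from h import *
a,b=cam("scene"),cam("side")
G,e=tri([(a,(195.3,170)),(b,(298.7,138))]);T,f=tri([(a,(190.7,202)),(b,(289.3,115.3))])
print(G.round(3),T.round(3),np.round(e+f,4),np.linalg.norm(T-G),np.degrees(np.arcsin((G-T)[2]/np.linalg.norm(T-G))))
R,p=pose();z=R.as_matrix()[:,2];Y=R.as_matrix()[:,1];d=Ro.from_rotvec(-Y*np.pi/4).apply(z)
P=p+.054*z; print("pred guard",(P+.062*d).round(3),"tip",(P+.193*d).round(3))
for C,n in((a,"scene"),(b,"side")): print(n,proj(C,[P+.062*d,P+.193*d]).round(1).tolist())
```

```text
[ 0.496 -0.157  0.257] [ 0.589 -0.249  0.26 ] [0.0034 0.0034 0.0014 0.0014] 0.13087433326210496 -1.4670831761447627
pred guard [ 0.497 -0.159  0.265] tip [ 0.591 -0.251  0.263]
scene [[195.7, 168.3], [190.0, 201.6]]
side [[300.1, 134.8], [288.6, 114.3]]
```

step_hand --deltas '[{"finger_gap": 0},{"finger_gap": 0},{"finger_gap": 0},{"finger_gap": 0},{"finger_gap": 0},{"finger_gap": 0}]'

```text
t: 15.35
eef_pos: [0.4254, -0.0904, 0.3047]
eef_rot: [0.351, 0.352, 0.857, -0.134]
ft_force: [-0.3, 0.2, -2.3]
opening: 0.0189
gripper_force: 60.3
```

```bash
python3 -c "
from h import *
s=get_state();print(np.abs(s['joint_vel']).max(),s['eef_pos']);print(job_done())"
```

```text
0.0021325678414112173 [ 0.42537903 -0.09043565  0.30468595]
the job is handed in; nothing more can be done
None
```

The job is handed in, with no verdict returned: the knob is turned to its stop, and the steel is held steady and level (within about 2°), rod middle near the board's centre and roughly 24 cm above it, bystanders unmoved in the pictures; joints 2 and 3 ended at their range limits (joint 2 read -0.293 against -0.29).

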